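Nest the mixing cups into the tray

TASK

Pack the three white mixing cups into the empty bay of the grey tray: stand one cup upright on the round rubber pad there and nest the other two into it, fully home, so that they form one straight stack. Do not knock a cup over, and leave the two tins standing in their bays.

Things in the scene. Friction and masses are not known exactly. Their poses are not given: they have to be found in the camera images.
- cup_a: White plastic stacking cup, one of three alike, 100 mm tall, open on top. Outside diameter: foot 40, tapering to 54 at 58 mm up, where a shoulder steps out to a straight 66 mm collar up to the rim. Mouth 61 mm inside; at 58-62 mm up the inside is 51. Nested, its shoulder rests on the lower cup's rim, 42 mm higher, about 2 mm side play. Grip the collar. Origin: centre of the underside; z up.
- cup_b: White plastic stacking cup, one of three alike, 100 mm tall, open on top. Outside diameter: foot 40, tapering to 54 at 58 mm up, where a shoulder steps out to a straight 66 mm collar up to the rim. Mouth 61 mm inside; at 58-62 mm up the inside is 51. Nested, its shoulder rests on the lower cup's rim, 42 mm higher, about 2 mm side play. Grip the collar. Origin: centre of the underside; z up.
- cup_c: White plastic stacking cup, one of three alike, 100 mm tall, open on top. Outside diameter: foot 40, tapering to 54 at 58 mm up, where a shoulder steps out to a straight 66 mm collar up to the rim. Mouth 61 mm inside; at 58-62 mm up the inside is 51. Nested, its shoulder rests on the lower cup's rim, 42 mm higher, about 2 mm side play. Grip the collar. Origin: centre of the underside; z up.
- tray: Low grey open tray, fixed, 260 mm long (its x axis) by 90 mm wide (its y axis) and 45 mm high, walls and floor 5 mm, parted by two cross walls into three bays of 80 x 80 mm whose centres lie at x = -85, 0 and +85 mm. Two bays hold a tin, one is empty. Origin: centre of the underside.
- pad: Round dark rubber pad, 60 mm in diameter, 3 mm thick, fixed in the centre of the tray's empty bay, on its floor. Origin: centre of its underside (5 mm above the worktop); z up.
- short_tin: Closed round paint tin, about 76 mm in diameter and 61 mm tall, standing in an outer or middle bay of the tray; it stays there. Origin: centre of the underside; z up.
- tall_tin: Closed round paint tin, about 72 mm in diameter and 71 mm tall, standing in an outer or middle bay of the tray; it stays there. Origin: centre of the underside; z up.
Things that resemble listed ones, but are neither listed nor needed, are in the scene too. What is shaped like the cup_a but green is not meant. What is shaped like the short_tin but purple or yellow is not meant.

How it is judged:
By the outcome, as a careful person would: the job done as asked, in the order asked, and still so for the second after the job is handed in, with the robot touching nothing.
It also fails if it takes over 72 s, if anything falls off the work surface, if the arm or the gripper's body presses on something with over 40 N, if the wrist force passes 120 N, or if a joint passes its speed limit or range.

ROBOT

A 7-joint arm with a two-finger parallel gripper is mounted at the origin on a cart in front of the work surface, level with it; the furniture and walls round the work are solid. World frame = base frame: x ahead of the robot, y to its left, z up, the work surface at z = 0. Lengths are in m, angles in degrees, forces in N, time in s.
With the tool pointing down it reaches from about 0.425 to 0.95 m from the base axis. Payload 4.7 kg.
Tool frame: the origin (TCP) lies at the very end of the fingers, on their centre line; the grasp point (between the pads) lies behind it (grasp_offset is the z of the grasp point in the tool frame, in m); z points along the fingers, y is the line along which they close (so a half turn about z gives the same grasp; the last joint's range is limited). The gripper opens to 87 mm and grips with 3 to 60 N. Pads are 19 mm wide; open, the fingers measure 117 mm over their backs; the gripper's body (75 mm by 190 mm) begins 51 mm behind the grasp point.
Start: joints at [-71.442, 26.849, -2.785, 87.806, 1.381, 65.374, -4.715], TCP at [0.233, 0.633, 0.223] pointing down, gripper open.
Joint ranges: [-148.3, 148.3], [-19.14, 114.17], [-79.39, 73.82], [5.75, 140.21], [-59.74, 239.74], [12.07, 113.84], [-152.46, 152.46]. Speed limits (degrees/s): [147.25, 147.25, 180, 180, 180, 180, 180].

INTERFACE

Orientations are given as a 3x3 rotation matrix whose columns are the frame's x, y, z axes.
In Python, from station import get_obs, read_camera, camera_model, close_job, grasp_offset gives the robot as it stands.
- The arm moves only by the tool arm_command, never from a script. Its argument "series" is a list of rows, each an object with "travel": the shift along the tool's x, y, z in cm, a list of three; "turn": the turn, a rotation vector about the tool's x, y, z in degrees, a list of three. A call has 1 to 5 rows; each row is the pose to reach, as a shift and turn from the pose commanded when the call began, along the tool's axes at that moment; what a row does not reach only later rows make up. A row lasts 1/8 s, in which the tool goes at most 62.5 mm and 10.7 degrees, less where a joint would pass 70% of its speed; a pose out of reach is approached as far as the arm can. A call with a gripper value outside its range is refused whole. "hand" is the opening, from 0 (shut) to 1 (fully open), set as the call begins (left out, the last holds). The fingers move at their own pace and stop on an object; the grip force is fixed at half the most. Time passes only in rows, so rows that repeat a pose let the fingers close. It gives the time, the measured TCP pose, the force, the opening and the grip force at its end, in the units of the state.
- get_obs(): the state, without advancing time (a new reading comes with each control period).
- read_camera(name): name is "side" or "top"; returns the picture (480x640x3 uint8, red, green, blue); there is no depth.
- camera_model(name): a dict with "intrinsics" (3x3 intrinsics, pixels), "rvec" (rotation vector, rad) and "tvec" (3), from world to camera coordinates, as OpenCV has them. Camera axes: x right, y down, z forward; pixel columns grow to the right and rows downward; lengths in m; the calibration is good to about 2 mm. A picture is of the moment at which its call begins. camera_model takes no time and is no camera call.
- close_job(): hands the job in; it is judged then, once.
The state is a dict: "t": time; "qpos": joint angles; "qvel": joint speeds; "joint_torque": joint torques, N m; "eef_pos": TCP position; "orientation": TCP orientation; "wrist_force": force on the tool from outside, world axes, zero at the start; "ft_torque": the same for the moment, N m; "grip_width": finger opening in m; "grasp_force": force on a finger pad.
Only numpy, scipy, OpenCV 4.12 (cv2) and the standard library are available. Lean on these libraries where they do the work, as an engineer would, in place of code of your own. Each camera call takes 0.05 s, during which the arm holds its last target. There are 200 camera calls.

## Working session

There is one attempt and no reset: what is moved stays moved. The work goes in short steps, Python scripts to look and compute and a tool call to move; the robot and the scene stay as the last step left them, time stands still between calls to the robot, and variables do not carry over. Pictures are saved under pics/ and viewed, at most 10 in all, crops included, and the job is handed in when it is done.

Besides the shell and the picture viewer there is one more tool, called after ">>>" as a command line: name --argument value ..., lists and objects as JSON in quotes. arm_command: Moves the arm, as the interface text tells. Its arguments: {"type":"object","properties":{"series":{"type":"array"},"hand":{"type":"number"}},"required":["series"]}

```bash
mkdir -p pics; python3 - <<'E'
from station import *
import cv2,numpy as np
for n in("top","side"):
    cv2.imwrite(f"pics/{n}0.png",read_camera(n)[:,:,::-1])
    m=camera_model(n);R=cv2.Rodrigues(np.array(m["rvec"]))[0];print(n,m["intrinsics"],-R.T@np.array(m["tvec"]).ravel(),R[2])
o=get_obs();print(o["t"],o["eef_pos"],o["orientation"],grasp_offset)
E
```

```text
top [[536.88853815   0.         319.62849462]
 [  0.         536.88853815 251.18434869]
 [  0.           0.           1.        ]] [0.49534662 0.02769858 1.07382701] [ 0.04349662  0.02367696 -0.99877297]
side [[504.27631505   0.         323.68432302]
 [  0.         504.27631505 240.69410563]
 [  0.           0.           1.        ]] [0.50979487 0.76369526 0.70776058] [ 0.05714926 -0.74409786 -0.66562176]
0.1 [0.23304719 0.63294026 0.22161116] [[-9.38416633e-01  3.45505322e-01 -5.43871092e-04]
 [ 3.45505746e-01  9.38415225e-01 -1.62613795e-03]
 [-5.14624044e-05 -1.71390549e-03 -9.99998530e-01]] -0.0187
```

View pics/top0.png

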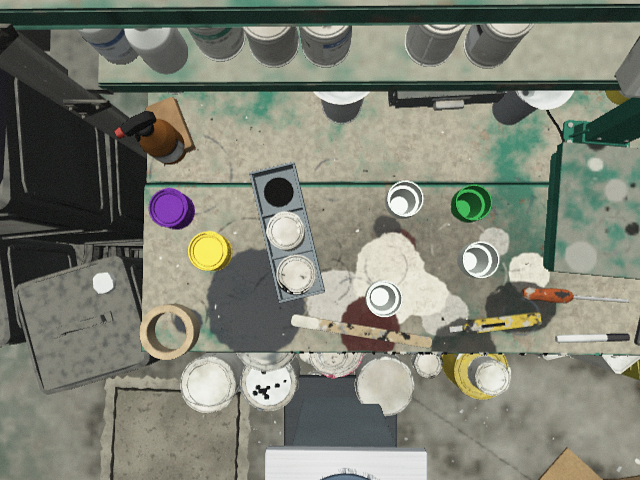

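View pics/side0.png

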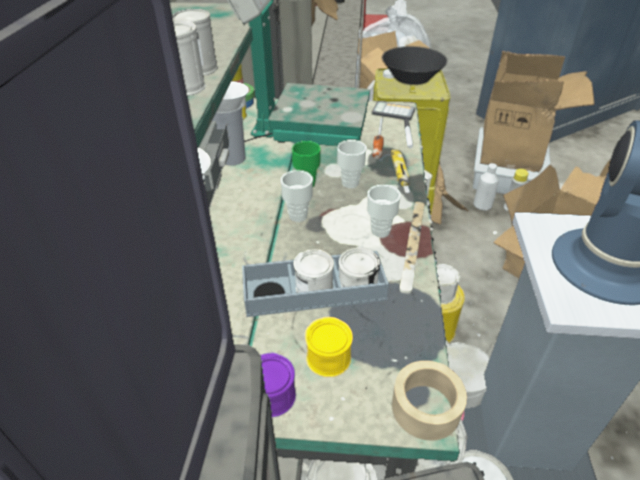

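The top picture shows white cups with rims at about (405,198), (480,260) and (383,298). The cup at (472,203) is green, so it isn't meant. The tray's empty bay, with the dark pad, is at (279,192), and the tins stand at (285,231) and (295,273). I'll confirm this in an enlarged crop.

```bash
python3 - <<'E'
import cv2
im=cv2.imread("pics/top0.png")[155:325,245:505]
cv2.imwrite("pics/crop1.png",cv2.resize(im,None,fx=3,fy=3,interpolation=cv2.INTER_CUBIC))
im=cv2.imread("pics/side0.png")[130:320,235:435]
cv2.imwrite("pics/crop2.png",cv2.resize(im,None,fx=3,fy=3,interpolation=cv2.INTER_CUBIC))
E
```

```text
(no output)
```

View pics/crop1.png

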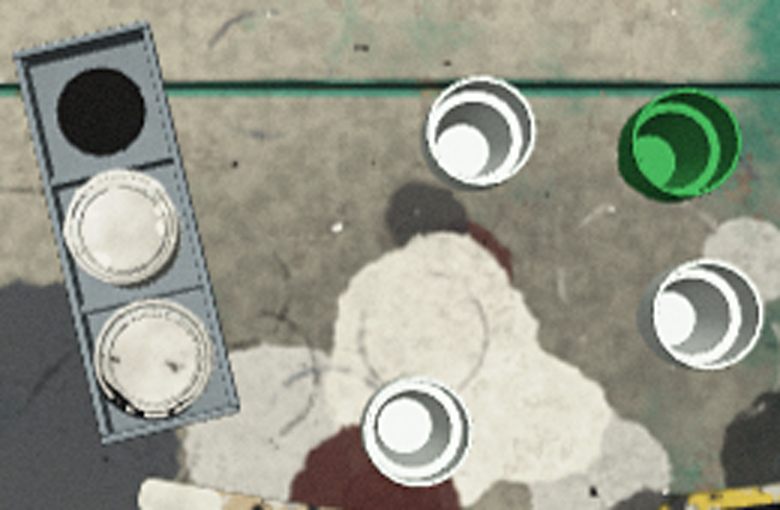

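View pics/crop2.png

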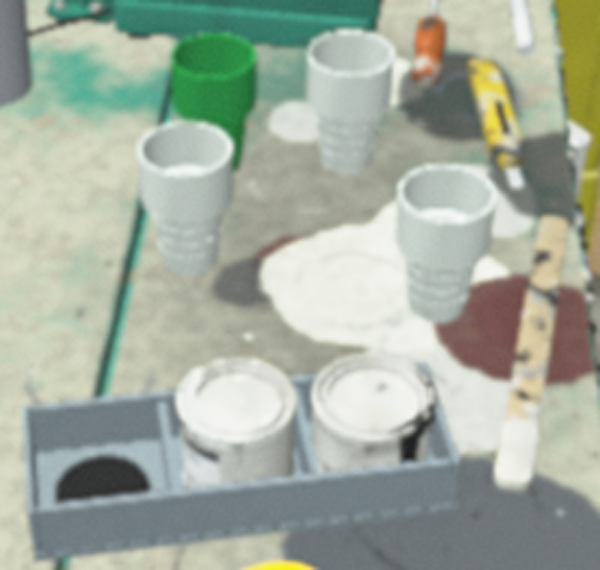

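```bash
cat > h.py <<'E'
from station import *
import cv2,numpy as np
def ray(n,uv):
    m=camera_model(n);R=cv2.Rodrigues(np.array(m["rvec"]))[0];C=-R.T@np.array(m["tvec"]).ravel()
    d=R.T@np.linalg.inv(np.array(m["intrinsics"]))@np.array([*uv,1.]);return C,d
def at(n,uv,z):
    C,d=ray(n,uv);return C+d*(z-C[2])/d[2]
def proj(n,P):
    m=camera_model(n);return cv2.projectPoints(np.array(P,float).reshape(-1,3),np.array(m["rvec"]),np.array(m["tvec"]),np.array(m["intrinsics"]),None)[0].reshape(-1,2)
def top(u,v): return ((u+.5)/3-.5+245,(v+.5)/3-.5+155)
def side(u,v): return ((u+.5)/3-.5+235,(v+.5)/3-.5+130)
E
python3 - <<'E'
from h import *
np.set_printoptions(precision=4,suppress=True)
for k,t,s in(("back",(480.5,131.5),(186,149)),("right",(707.5,314),(350,55)),("near",(416,431.5),(446,192)),("green",(680,144),(214,60))):
    print(k,at("top",top(*t),.1),at("side",side(*s),.1))
    c=at("top",top(*t),.1);a=np.linspace(0,6.28,60);P=np.c_[c[0]+.033*np.cos(a),c[1]+.033*np.sin(a),a*0+.1]
    for n,o,f in(("top",(245,155),3),("side",(235,130),3)):
        q=(proj(n,P)-o)*f+1;print("  ",n,q.min(0),q.max(0))
print("pad",at("top",top(101.5,112),.008),at("side",side(103,482),.008))
for c in((15,55),(150,23),(105,442),(240,408)):print(at("top",top(*c),.045))
E
```

```text
back [ 0.6339 -0.1038  0.1   ] [ 0.6335 -0.1039  0.1   ]
   top [425.8914  77.3797] [535.2026 185.7092]
   side [138.0825 122.5358] [232.5686 176.8221]
right [ 0.5237 -0.2393  0.1   ] [ 0.5239 -0.2374  0.1   ]
   top [652.2657 259.1624] [762.8486 368.9366]
   side [306.9945  31.3435] [393.7047  77.095 ]
near [ 0.4526 -0.0645  0.1   ] [ 0.4528 -0.0678  0.1   ]
   top [361.049  376.5477] [471.041  486.5563]
   side [397.3013 166.3473] [495.8178 224.9716]
green [ 0.6263 -0.2238  0.1   ] [ 0.6262 -0.222   0.1   ]
   top [625.0609  89.685 ] [735.0501 198.4053]
   side [170.4495  36.1421] [257.6023  82.3351]
pad [0.6601 0.1357 0.008 ] [0.6613 0.1292 0.008 ]
[0.6914 0.1881 0.045 ]
[0.7121 0.1009 0.045 ]
[0.4426 0.1283 0.045 ]
[0.4646 0.0422 0.045 ]
```

Both cameras agree on the cups to within about 3 mm: back (0.634,-0.104), right (0.524,-0.239) and near (0.453,-0.066). The pad is at (0.660,0.135), which matches the tray corners. Next I'll turn the tool square to the world and approach the back cup.

>>> arm_command --series '[{"travel": [-5.6,-2.8,0],"turn": [0,0,-5]},{"travel": [-11.2,-5.6,0],"turn": [0,0,-10]},{"travel": [-16.8,-8.4,0],"turn": [0,0,-15]},{"travel": [-22.4,-11.2,0],"turn": [0,0,-20.2]},{"travel": [-28,-14,0],"turn": [0,0,-20.2]}]' --hand 1

```text
t: 0.72
eef_pos: [0.4483, 0.4039, 0.2223]
orientation: [[-1.0, -0.0, -0.0], [-0.0, 1.0, -0.0], [0.0, -0.0, -1.0]]
wrist_force: [0.7, 0.3, 0.1]
grip_width: 0.0873
grasp_force: 0.0
```

>>> arm_command --series '[{"travel": [-2.1,-5.6,0],"turn": [0,0,0]},{"travel": [-4.2,-11.2,0],"turn": [0,0,0]},{"travel": [-6.3,-16.8,0],"turn": [0,0,0]},{"travel": [-8.4,-22.4,0],"turn": [0,0,0]},{"travel": [-10.5,-28,0],"turn": [0,0,0]}]'

```text
t: 1.35
eef_pos: [0.5523, 0.1239, 0.2223]
orientation: [[-1.0, 0.0, -0.0], [0.0, 1.0, 0.0], [0.0, 0.0, -1.0]]
wrist_force: [0.8, 0.0, -0.4]
grip_width: 0.0872
grasp_force: 0.0
```

>>> arm_command --series '[{"travel": [-2,-5.6,0],"turn": [0,0,0]},{"travel": [-4,-11.2,0],"turn": [0,0,0]},{"travel": [-6,-16.8,0],"turn": [0,0,0]},{"travel": [-8.1,-22.8,0],"turn": [0,0,0]},{"travel": [-8.1,-22.8,0],"turn": [0,0,0]}]'

```text
t: 1.98
eef_pos: [0.6329, -0.1098, 0.2218]
orientation: [[-1.0, 0.01, -0.001], [0.01, 1.0, -0.004], [0.001, -0.004, -1.0]]
wrist_force: [-0.0, -0.6, -0.7]
grip_width: 0.0868
grasp_force: 0.0
```

>>> arm_command --series '[{"travel": [0,0,3],"turn": [0,0,0]},{"travel": [0,0,6],"turn": [0,0,0]},{"travel": [0,0,9],"turn": [0,0,0]},{"travel": [0,0,9],"turn": [0,0,0]}]'

```text
t: 2.48
eef_pos: [0.6309, -0.1007, 0.1298]
orientation: [[-1.0, -0.001, -0.006], [-0.001, 1.0, 0.001], [0.006, 0.001, -1.0]]
wrist_force: [-0.1, 0.9, -0.2]
grip_width: 0.0871
grasp_force: 0.0
```

>>> arm_command --series '[{"travel": [0,0,1],"turn": [0,0,0]},{"travel": [0,0,2],"turn": [0,0,0]},{"travel": [0,0,3],"turn": [0,0,0]},{"travel": [0,0,3],"turn": [0,0,0]},{"travel": [0,0,3],"turn": [0,0,0]}]'

```text
t: 3.1
eef_pos: [0.6333, -0.1024, 0.1027]
orientation: [[-1.0, 0.0, 0.0], [0.0, 1.0, -0.0], [-0.0, -0.0, -1.0]]
wrist_force: [0.3, 0.4, 0.2]
grip_width: 0.0871
grasp_force: 0.0
```

>>> arm_command --series '[{"travel": [0,-0.1,1],"turn": [0,0,0]},{"travel": [0,-0.1,2],"turn": [0,0,0]},{"travel": [0,-0.1,3],"turn": [0,0,0]},{"travel": [0,-0.1,3.6],"turn": [0,0,0]},{"travel": [0,-0.1,3.6],"turn": [0,0,0]}]'

```text
t: 3.72
eef_pos: [0.6327, -0.1032, 0.0657]
orientation: [[-1.0, 0.0, -0.001], [0.0, 1.0, 0.0], [0.001, 0.0, -1.0]]
wrist_force: [0.6, 0.2, 0.4]
grip_width: 0.0868
grasp_force: 0.0
```

>>> arm_command --series '[{"travel": [0,0,0],"turn": [0,0,0]},{"travel": [0,0,0],"turn": [0,0,0]},{"travel": [0,0,0],"turn": [0,0,0]},{"travel": [0,0,0],"turn": [0,0,0]},{"travel": [0,0,0],"turn": [0,0,0]}]' --hand 0

```text
t: 4.35
eef_pos: [0.6333, -0.1034, 0.0668]
orientation: [[-1.0, 0.0, 0.001], [0.0, 1.0, 0.0], [-0.001, 0.0, -1.0]]
wrist_force: [-0.8, -0.6, 2.4]
grip_width: 0.0657
grasp_force: 30.0
```

>>> arm_command --series '[{"travel": [0,0,-1],"turn": [0,0,0]},{"travel": [0,0,-4],"turn": [0,0,0]},{"travel": [0,0,-7],"turn": [0,0,0]},{"travel": [0,0,-9],"turn": [0,0,0]},{"travel": [0,0,-10],"turn": [0,0,0]}]'

```text
t: 4.97
eef_pos: [0.6335, -0.1034, 0.1682]
orientation: [[-1.0, 0.0, 0.002], [0.0, 1.0, -0.0], [-0.002, -0.0, -1.0]]
wrist_force: [-0.4, 0.2, -1.2]
grip_width: 0.0656
grasp_force: 30.0
```

>>> arm_command --series '[{"travel": [-0.2,2,0],"turn": [0,0,0]},{"travel": [-0.7,6,0],"turn": [0,0,0]},{"travel": [-1.2,11,0],"turn": [0,0,0]},{"travel": [-1.7,15,0],"turn": [0,0,0]},{"travel": [-2.2,19,0],"turn": [0,0,0]}]'

```text
t: 5.6
eef_pos: [0.654, 0.0903, 0.165]
orientation: [[-1.0, -0.002, -0.003], [-0.002, 1.0, 0.001], [0.003, 0.001, -1.0]]
wrist_force: [0.2, 0.0, -1.0]
grip_width: 0.0661
grasp_force: 30.0
```

>>> arm_command --series '[{"travel": [-0.4,3,0],"turn": [0,0,0]},{"travel": [-0.5,4.4,0],"turn": [0,0,0]},{"travel": [-0.5,4.8,0],"turn": [0,0,0]},{"travel": [-0.5,4.8,0],"turn": [0,0,0]},{"travel": [-0.5,4.8,0],"turn": [0,0,0]}]'

```text
t: 6.22
eef_pos: [0.6602, 0.1328, 0.1666]
orientation: [[-1.0, 0.003, -0.0], [0.003, 1.0, -0.001], [0.0, -0.001, -1.0]]
wrist_force: [0.1, -0.0, -0.9]
grip_width: 0.0659
grasp_force: 30.0
```

>>> arm_command --series '[{"travel": [0,0.1,2],"turn": [0,0,0]},{"travel": [0,0.1,4.5],"turn": [0,0,0]},{"travel": [0,0.1,7],"turn": [0,0,0]},{"travel": [0,0.1,8.3],"turn": [0,0,0]},{"travel": [0,0.1,8.6],"turn": [0,0,0]}]'

```text
t: 6.85
eef_pos: [0.6594, 0.1352, 0.0791]
orientation: [[-1.0, 0.001, -0.002], [0.001, 1.0, -0.001], [0.002, -0.001, -1.0]]
wrist_force: [-0.1, -0.2, -1.1]
grip_width: 0.0662
grasp_force: 30.0
```

>>> arm_command --series '[{"travel": [0,0,0.2],"turn": [0,0,0]},{"travel": [0,0,0.4],"turn": [0,0,0]},{"travel": [0,0,0.6],"turn": [0,0,0]},{"travel": [0,0,0.6],"turn": [0,0,0]}]'

```text
t: 7.35
eef_pos: [0.6604, 0.1358, 0.0749]
orientation: [[-1.0, 0.0, 0.001], [0.0, 1.0, 0.0], [-0.001, 0.0, -1.0]]
wrist_force: [1.0, 0.1, -0.4]
grip_width: 0.0661
grasp_force: 30.0
```

>>> arm_command --series '[{"travel": [0,0,0.1],"turn": [0,0,0]},{"travel": [0,0,0.1],"turn": [0,0,0]}]'

```text
t: 7.6
eef_pos: [0.6607, 0.1358, 0.0748]
orientation: [[-1.0, 0.0, 0.001], [0.0, 1.0, 0.0], [-0.001, 0.0, -1.0]]
wrist_force: [-0.8, -0.3, 5.7]
grip_width: 0.066
grasp_force: 30.0
```

```bash
python3 - <<'E'
from h import *
o=get_obs();print(o["eef_pos"],o["wrist_force"])
a=cv2.resize(read_camera("side")[150:330,215:395],None,fx=3,fy=3,interpolation=cv2.INTER_CUBIC)
cv2.imwrite("pics/p1.png",a[:,:,::-1])
E
```

```text
[0.66071794 0.135775   0.07479326] [-0.7931492  -0.25858553  5.685285  ]
```

View pics/p1.png

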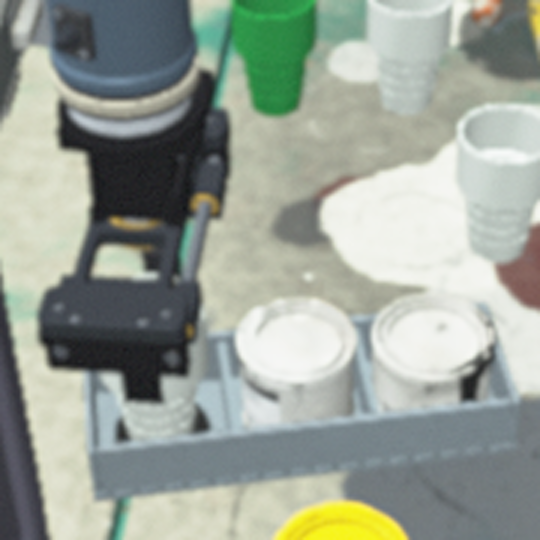

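The crop shows the cup standing upright on the pad at about (165,410), with a 5.7 N contact force and the tins untouched. I'll release it and go up.

>>> arm_command --series '[{"travel": [0,0,0],"turn": [0,0,0]},{"travel": [0,0,0],"turn": [0,0,0]},{"travel": [0,0,0],"turn": [0,0,0]},{"travel": [0,0,0],"turn": [0,0,0]}]' --hand 1

```text
t: 8.15
eef_pos: [0.66, 0.1357, 0.0733]
orientation: [[-1.0, 0.0, -0.0], [0.0, 1.0, -0.0], [0.0, -0.0, -1.0]]
wrist_force: [-0.3, -0.6, 1.0]
grip_width: 0.0864
grasp_force: 0.0
```

>>> arm_command --series '[{"travel": [0,0,-1],"turn": [0,0,0]},{"travel": [0,0,-3],"turn": [0,0,0]},{"travel": [0,0,-6],"turn": [0,0,0]},{"travel": [0,0,-8],"turn": [0,0,0]},{"travel": [0,0,-8],"turn": [0,0,0]}]'

```text
t: 8.78
eef_pos: [0.6615, 0.136, 0.1563]
orientation: [[-1.0, 0.0, 0.005], [0.0, 1.0, 0.001], [-0.005, 0.001, -1.0]]
wrist_force: [0.2, 0.0, -0.2]
grip_width: 0.0872
grasp_force: 0.0
```

```bash
python3 - <<'E'
from h import *
o=get_obs();print(o["eef_pos"],o["wrist_force"],o["grip_width"],o["qpos"])
E
```

```text
[0.66152372 0.13597265 0.15631098] [ 0.21663606  0.00649466 -0.1561553 ] 0.08718925260077026 [-20.34568404  29.96469677   7.43919724  92.37392919  -4.40285889
  57.66722554  78.434117  ]
```

>>> arm_command --series '[{"travel": [2,-2,0],"turn": [0,0,0]},{"travel": [6,-6,0],"turn": [0,0,0]},{"travel": [10,-10,0],"turn": [0,0,0]},{"travel": [14,-14,0],"turn": [0,0,0]},{"travel": [17.5,-17.2,0],"turn": [0,0,0]}]'

```text
t: 9.4
eef_pos: [0.4826, -0.0379, 0.1527]
orientation: [[-1.0, 0.001, -0.002], [0.001, 1.0, -0.0], [0.002, -0.0, -1.0]]
wrist_force: [-0.3, -0.0, -0.4]
grip_width: 0.0874
grasp_force: 0.0
```

>>> arm_command --series '[{"travel": [2,-2,0],"turn": [0,0,0]},{"travel": [3.2,-3,0],"turn": [0,0,0]},{"travel": [3.2,-3,0],"turn": [0,0,0]},{"travel": [3.2,-3,1.5],"turn": [0,0,0]},{"travel": [3.2,-3,3],"turn": [0,0,0]}]'

```text
t: 10.02
eef_pos: [0.4536, -0.0653, 0.1222]
orientation: [[-1.0, -0.002, -0.0], [-0.002, 1.0, 0.0], [0.0, 0.0, -1.0]]
wrist_force: [-0.9, -0.3, 0.8]
grip_width: 0.087
grasp_force: 0.0
```

>>> arm_command --series '[{"travel": [0,0,1],"turn": [0,0,0]},{"travel": [0,0,1],"turn": [0,0,0]},{"travel": [0,0,1],"turn": [0,0,0]}]'

```text
t: 10.4
eef_pos: [0.4534, -0.0662, 0.1135]
orientation: [[-1.0, 0.0, 0.0], [0.0, 1.0, 0.0], [-0.0, 0.0, -1.0]]
wrist_force: [0.9, -1.0, 0.7]
grip_width: 0.0868
grasp_force: 0.0
```

>>> arm_command --series '[{"travel": [0,0,1],"turn": [0,0,0]},{"travel": [0,0,2.3],"turn": [0,0,0]},{"travel": [0,0,3.6],"turn": [0,0,0]},{"travel": [0,0,4.7],"turn": [0,0,0]},{"travel": [0,0,4.7],"turn": [0,0,0]}]'

```text
t: 11.02
eef_pos: [0.4522, -0.0663, 0.0654]
orientation: [[-1.0, 0.0, -0.002], [0.0, 1.0, 0.0], [0.002, 0.0, -1.0]]
wrist_force: [0.2, 0.2, 0.1]
grip_width: 0.0871
grasp_force: 0.0
```

>>> arm_command --series '[{"travel": [0,0,0],"turn": [0,0,0]},{"travel": [0,0,0],"turn": [0,0,0]},{"travel": [0,0,0],"turn": [0,0,0]},{"travel": [0,0,0],"turn": [0,0,0]},{"travel": [0,0,0],"turn": [0,0,0]}]' --hand 0

```text
t: 11.65
eef_pos: [0.4535, -0.0662, 0.0669]
orientation: [[-1.0, 0.0, 0.001], [0.0, 1.0, 0.0], [-0.001, 0.0, -1.0]]
wrist_force: [-0.7, 0.1, 2.7]
grip_width: 0.0665
grasp_force: 30.0
```

>>> arm_command --series '[{"travel": [0,0,-1],"turn": [0,0,0]},{"travel": [0,0,-4],"turn": [0,0,0]},{"travel": [0,0,-8],"turn": [0,0,0]},{"travel": [0,0,-12],"turn": [0,0,0]},{"travel": [0,0,-14],"turn": [0,0,0]}]'

```text
t: 12.28
eef_pos: [0.4538, -0.0664, 0.2092]
orientation: [[-1.0, 0.0, 0.004], [0.0, 1.0, 0.0], [-0.004, 0.0, -1.0]]
wrist_force: [0.7, 1.1, -1.4]
grip_width: 0.0664
grasp_force: 30.0
```

>>> arm_command --series '[{"travel": [-2,2,0],"turn": [0,0,0]},{"travel": [-6,6,0],"turn": [0,0,0]},{"travel": [-10,10,0],"turn": [0,0,0]},{"travel": [-14,14,0],"turn": [0,0,0]},{"travel": [-17.5,17.2,0],"turn": [0,0,0]}]'

```text
t: 12.9
eef_pos: [0.629, 0.1078, 0.2067]
orientation: [[-1.0, -0.001, -0.0], [-0.001, 1.0, 0.0], [0.0, 0.0, -1.0]]
wrist_force: [-0.6, -0.6, -0.9]
grip_width: 0.0666
grasp_force: 30.0
```

>>> arm_command --series '[{"travel": [-2,2,0],"turn": [0,0,0]},{"travel": [-3.2,3,0],"turn": [0,0,0]},{"travel": [-3.2,3,0],"turn": [0,0,0]},{"travel": [-3.2,3,0],"turn": [0,0,0]},{"travel": [-3.2,3,0],"turn": [0,0,0]}]'

```text
t: 13.52
eef_pos: [0.6596, 0.1343, 0.2069]
orientation: [[-1.0, 0.002, -0.0], [0.002, 1.0, -0.0], [0.0, -0.0, -1.0]]
wrist_force: [0.3, -0.1, 0.3]
grip_width: 0.0663
grasp_force: 30.0
```

```bash
python3 - <<'E'
from h import *
a=cv2.resize(read_camera("side")[150:330,215:395],None,fx=3,fy=3,interpolation=cv2.INTER_CUBIC)
cv2.imwrite("pics/p2.png",a[:,:,::-1]);o=get_obs();print(o["eef_pos"])
E
```

```text
[0.65973959 0.13458386 0.20693475]
```

View pics/p2.png

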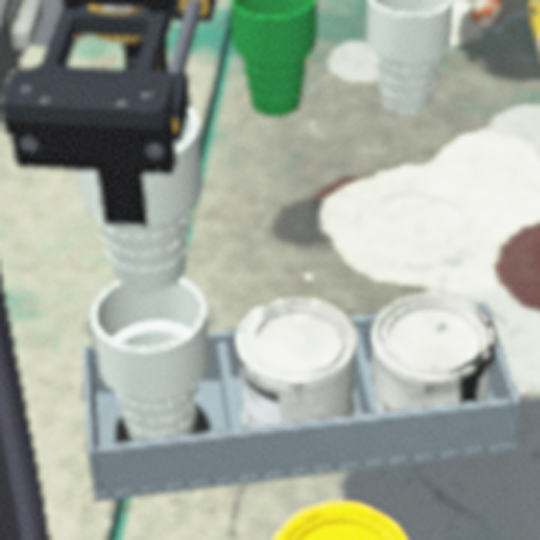

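The crop shows the first cup upright on the pad, with its rim centred near (150,315). The held cup is above it and in line, with its foot near (147,275). I'll lower it.

>>> arm_command --series '[{"travel": [0,0.1,1.5],"turn": [0,0,0]},{"travel": [0,0.1,3],"turn": [0,0,0]},{"travel": [0,0.1,4.5],"turn": [0,0,0]},{"travel": [0,0.1,6],"turn": [0,0,0]},{"travel": [0,0.1,7],"turn": [0,0,0]}]'

```text
t: 14.2
eef_pos: [0.6597, 0.1366, 0.1349]
orientation: [[-1.0, 0.0, -0.002], [0.0, 1.0, -0.0], [0.002, -0.0, -1.0]]
wrist_force: [-0.1, -0.1, -0.8]
grip_width: 0.0666
grasp_force: 30.0
```

>>> arm_command --series '[{"travel": [0,0,0.5],"turn": [0,0,0]},{"travel": [0,0,1],"turn": [0,0,0]},{"travel": [0,0,1.4],"turn": [0,0,0]},{"travel": [0,0,1.7],"turn": [0,0,0]},{"travel": [0,0,1.7],"turn": [0,0,0]}]'

```text
t: 14.82
eef_pos: [0.6601, 0.1366, 0.1194]
orientation: [[-1.0, 0.0, -0.0], [0.0, 1.0, 0.0], [0.0, 0.0, -1.0]]
wrist_force: [0.9, 0.0, -0.4]
grip_width: 0.0666
grasp_force: 30.0
```

>>> arm_command --series '[{"travel": [0,-0.1,0.15],"turn": [0,0,0]},{"travel": [0,-0.1,0.3],"turn": [0,0,0]},{"travel": [0,-0.1,0.4],"turn": [0,0,0]},{"travel": [0,-0.1,0.4],"turn": [0,0,0]}]'

```text
t: 15.32
eef_pos: [0.6612, 0.1356, 0.1169]
orientation: [[-1.0, 0.001, 0.002], [0.001, 1.0, 0.0], [-0.002, 0.0, -1.0]]
wrist_force: [0.7, -1.3, 4.6]
grip_width: 0.0666
grasp_force: 30.0
```

Contact came at z 0.1169, against 0.1168 expected for fully home. I'll release and go up.

>>> arm_command --series '[{"travel": [0,0,0],"turn": [0,0,0]},{"travel": [0,0,0],"turn": [0,0,0]},{"travel": [0,0,0],"turn": [0,0,0]},{"travel": [0,0,0],"turn": [0,0,0]}]' --hand 1

```text
t: 15.82
eef_pos: [0.6599, 0.1357, 0.1152]
orientation: [[-1.0, 0.0, -0.001], [0.0, 1.0, -0.0], [0.001, -0.0, -1.0]]
wrist_force: [-0.2, -0.5, -0.6]
grip_width: 0.0861
grasp_force: 0.0
```

>>> arm_command --series '[{"travel": [0,0,-1],"turn": [0,0,0]},{"travel": [0,0,-3],"turn": [0,0,0]},{"travel": [0,0,-5],"turn": [0,0,0]},{"travel": [0,0,-6],"turn": [0,0,0]},{"travel": [0,0,-6],"turn": [0,0,0]}]'

```text
t: 16.45
eef_pos: [0.6608, 0.1358, 0.1771]
orientation: [[-1.0, 0.0, 0.002], [0.0, 1.0, 0.001], [-0.002, 0.001, -1.0]]
wrist_force: [0.1, -0.3, -0.9]
grip_width: 0.0871
grasp_force: 0.0
```

>>> arm_command --series '[{"travel": [0.7,-2,0],"turn": [0,0,0]},{"travel": [2.4,-6.5,0],"turn": [0,0,0]},{"travel": [4.2,-11.5,0],"turn": [0,0,0]},{"travel": [6,-16.5,0],"turn": [0,0,0]},{"travel": [7.8,-21.5,0],"turn": [0,0,0]}]'

```text
t: 17.08
eef_pos: [0.5798, -0.0825, 0.1747]
orientation: [[-1.0, 0.002, -0.002], [0.002, 1.0, -0.001], [0.002, -0.001, -1.0]]
wrist_force: [0.9, -1.1, 0.1]
grip_width: 0.0869
grasp_force: 0.0
```

>>> arm_command --series '[{"travel": [1.8,-5,0],"turn": [0,0,0]},{"travel": [3.6,-10,0],"turn": [0,0,0]},{"travel": [5,-14,0],"turn": [0,0,0]},{"travel": [5.8,-15.9,0],"turn": [0,0,0]},{"travel": [5.8,-15.9,1],"turn": [0,0,0]}]'

```text
t: 17.7
eef_pos: [0.522, -0.2413, 0.1652]
orientation: [[-1.0, 0.006, -0.0], [0.006, 1.0, -0.001], [0.0, -0.001, -1.0]]
wrist_force: [0.4, 0.2, 0.3]
grip_width: 0.0872
grasp_force: 0.0
```

>>> arm_command --series '[{"travel": [0,0,2],"turn": [0,0,0]},{"travel": [0,0,4],"turn": [0,0,0]},{"travel": [0,0,5],"turn": [0,0,0]},{"travel": [0,0,5],"turn": [0,0,0]}]'

```text
t: 18.2
eef_pos: [0.5235, -0.2373, 0.1144]
orientation: [[-1.0, -0.001, -0.002], [-0.001, 1.0, 0.001], [0.002, 0.001, -1.0]]
wrist_force: [-0.5, 0.2, 0.3]
grip_width: 0.0866
grasp_force: 0.0
```

Commanded z is about 0.1155, so I'll go down 4.9 cm.

>>> arm_command --series '[{"travel": [0,0,1],"turn": [0,0,0]},{"travel": [0,0,2.3],"turn": [0,0,0]},{"travel": [0,0,3.6],"turn": [0,0,0]},{"travel": [0,0,4.9],"turn": [0,0,0]},{"travel": [0,0,4.9],"turn": [0,0,0]}]'

```text
t: 18.82
eef_pos: [0.5231, -0.2379, 0.065]
orientation: [[-1.0, 0.0, -0.003], [0.0, 1.0, 0.001], [0.003, 0.001, -1.0]]
wrist_force: [0.4, 0.2, 1.3]
grip_width: 0.0867
grasp_force: 0.0
```

>>> arm_command --series '[{"travel": [0,0,0],"turn": [0,0,0]},{"travel": [0,0,0],"turn": [0,0,0]},{"travel": [0,0,0],"turn": [0,0,0]},{"travel": [0,0,0],"turn": [0,0,0]},{"travel": [0,0,0],"turn": [0,0,0]}]' --hand 0

```text
t: 19.45
eef_pos: [0.5244, -0.2385, 0.0669]
orientation: [[-1.0, 0.0, 0.001], [0.0, 1.0, -0.0], [-0.001, -0.0, -1.0]]
wrist_force: [0.5, -0.9, 3.4]
grip_width: 0.067
grasp_force: 30.0
```

>>> arm_command --series '[{"travel": [0,0,-1],"turn": [0,0,0]},{"travel": [0,0,-5],"turn": [0,0,0]},{"travel": [0,0,-10],"turn": [0,0,0]},{"travel": [0,0,-15],"turn": [0,0,0]},{"travel": [0,0,-18],"turn": [0,0,0]}]'

```text
t: 20.08
eef_pos: [0.5245, -0.2386, 0.2498]
orientation: [[-1.0, 0.0, 0.003], [0.0, 1.0, -0.001], [-0.003, -0.001, -1.0]]
wrist_force: [0.7, -0.1, -0.8]
grip_width: 0.0667
grasp_force: 30.0
```

Cup bottom is at about 0.18 and the stack top at 0.150. Now back to the pad: x -13.6, y +37.4.

>>> arm_command --series '[{"travel": [-0.7,2,0],"turn": [0,0,0]},{"travel": [-2.4,6.5,0],"turn": [0,0,0]},{"travel": [-4.2,11.5,0],"turn": [0,0,0]},{"travel": [-6,16.5,0],"turn": [0,0,0]},{"travel": [-7.8,21.5,0],"turn": [0,0,0]}]'

```text
t: 20.7
eef_pos: [0.6022, -0.0217, 0.247]
orientation: [[-1.0, 0.0, 0.0], [0.0, 1.0, 0.0], [-0.0, 0.0, -1.0]]
wrist_force: [0.6, -0.6, -1.0]
grip_width: 0.067
grasp_force: 30.0
```

>>> arm_command --series '[{"travel": [-1.8,5,0],"turn": [0,0,0]},{"travel": [-3.6,10,0],"turn": [0,0,0]},{"travel": [-5,14,0],"turn": [0,0,0]},{"travel": [-5.8,15.9,0],"turn": [0,0,0]},{"travel": [-5.8,15.9,0],"turn": [0,0,0]}]'

```text
t: 21.32
eef_pos: [0.6599, 0.1364, 0.2462]
orientation: [[-1.0, -0.002, -0.001], [-0.002, 1.0, -0.0], [0.001, -0.0, -1.0]]
wrist_force: [-0.1, -1.4, -0.8]
grip_width: 0.0673
grasp_force: 30.0
```

>>> arm_command --series '[{"travel": [0,0,0],"turn": [0,0,0]},{"travel": [0,0,0],"turn": [0,0,0]},{"travel": [0,0,0],"turn": [0,0,0]}]'

```text
t: 21.7
eef_pos: [0.6601, 0.1342, 0.2468]
orientation: [[-1.0, 0.002, 0.0], [0.002, 1.0, -0.0], [-0.0, -0.0, -1.0]]
wrist_force: [-0.6, -0.2, -0.8]
grip_width: 0.0669
grasp_force: 30.0
```

```bash
python3 - <<'E'
from h import *
a=cv2.resize(read_camera("side")[130:330,215:395],None,fx=3,fy=3,interpolation=cv2.INTER_CUBIC)
cv2.imwrite("pics/p3.png",a[:,:,::-1]);o=get_obs();print(o["eef_pos"])
E
```

```text
[0.66009409 0.13460638 0.2467565 ]
```

View pics/p3.png

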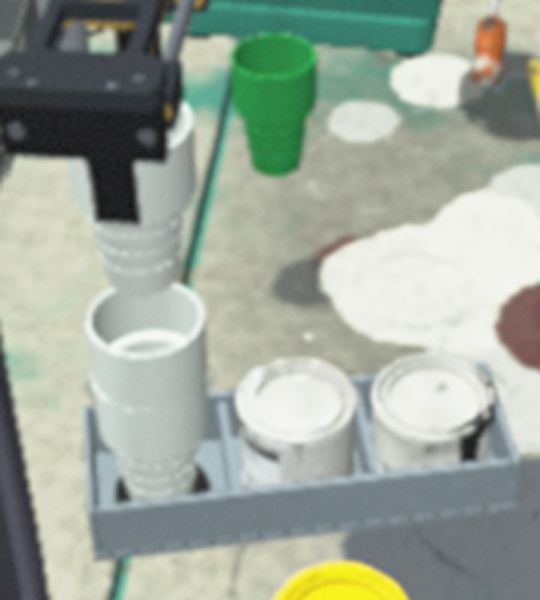

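The crop shows two cups nested and straight, with the top rim near (147,318) and the third cup held above in line. I'll lower it.

>>> arm_command --series '[{"travel": [0,0,1.5],"turn": [0,0,0]},{"travel": [0,0,3],"turn": [0,0,0]},{"travel": [0,0,4.5],"turn": [0,0,0]},{"travel": [0,0,6],"turn": [0,0,0]},{"travel": [0,0,7],"turn": [0,0,0]}]'

```text
t: 22.38
eef_pos: [0.6597, 0.1357, 0.1749]
orientation: [[-1.0, 0.0, -0.001], [0.0, 1.0, -0.0], [0.001, -0.0, -1.0]]
wrist_force: [-1.2, -0.1, -0.6]
grip_width: 0.067
grasp_force: 30.0
```

>>> arm_command --series '[{"travel": [0,0,0.5],"turn": [0,0,0]},{"travel": [0,0,1],"turn": [0,0,0]},{"travel": [0,0,1.3],"turn": [0,0,0]},{"travel": [0,0,1.6],"turn": [0,0,0]},{"travel": [0,0,1.6],"turn": [0,0,0]}]'

```text
t: 23.0
eef_pos: [0.6601, 0.1357, 0.1605]
orientation: [[-1.0, 0.0, -0.0], [0.0, 1.0, 0.0], [0.0, 0.0, -1.0]]
wrist_force: [0.2, 0.2, -0.5]
grip_width: 0.0669
grasp_force: 30.0
```

>>> arm_command --series '[{"travel": [0,0,0.1],"turn": [0,0,0]},{"travel": [0,0,0.2],"turn": [0,0,0]},{"travel": [0,0,0.3],"turn": [0,0,0]},{"travel": [0,0,0.3],"turn": [0,0,0]}]'

```text
t: 23.5
eef_pos: [0.661, 0.1366, 0.159]
orientation: [[-1.0, -0.0, 0.002], [-0.0, 1.0, 0.002], [-0.002, 0.002, -1.0]]
wrist_force: [-0.5, 1.0, 5.3]
grip_width: 0.0667
grasp_force: 30.0
```

Home again at z 0.159. I'll release, go up and back off.

>>> arm_command --series '[{"travel": [0,0,0],"turn": [0,0,0]},{"travel": [0,0,0],"turn": [0,0,0]},{"travel": [0,0,0],"turn": [0,0,0]},{"travel": [0,0,0],"turn": [0,0,0]}]' --hand 1

```text
t: 24.0
eef_pos: [0.66, 0.1355, 0.1572]
orientation: [[-1.0, 0.0, -0.0], [0.0, 1.0, -0.0], [0.0, -0.0, -1.0]]
wrist_force: [-0.0, -0.5, 0.5]
grip_width: 0.0865
grasp_force: 0.0
```

>>> arm_command --series '[{"travel": [0,0,-1],"turn": [0,0,0]},{"travel": [0,0,-3],"turn": [0,0,0]},{"travel": [0,0,-6],"turn": [0,0,0]},{"travel": [0,0,-9],"turn": [0,0,0]},{"travel": [0,0,-9],"turn": [0,0,0]}]'

```text
t: 24.62
eef_pos: [0.6619, 0.136, 0.2513]
orientation: [[-1.0, 0.0, 0.007], [0.0, 1.0, 0.002], [-0.007, 0.002, -1.0]]
wrist_force: [0.2, 0.6, -0.7]
grip_width: 0.0868
grasp_force: 0.0
```

>>> arm_command --series '[{"travel": [1,-4,0],"turn": [0,0,0]},{"travel": [2,-9,0],"turn": [0,0,0]},{"travel": [3,-14,0],"turn": [0,0,0]},{"travel": [3,-16,0],"turn": [0,0,0]},{"travel": [3,-16,0],"turn": [0,0,0]}]'

```text
t: 25.25
eef_pos: [0.63, -0.0256, 0.2472]
orientation: [[-1.0, 0.003, -0.0], [0.003, 1.0, -0.0], [0.0, -0.0, -1.0]]
wrist_force: [0.1, 0.4, 0.4]
grip_width: 0.0869
grasp_force: 0.0
```

```bash
python3 - <<'E'
from h import *
a=cv2.resize(read_camera("side")[130:330,215:395],None,fx=2,fy=2,interpolation=cv2.INTER_CUBIC)
b=cv2.resize(read_camera("top")[130:330,230:410],None,fx=2,fy=2,interpolation=cv2.INTER_CUBIC)
cv2.imwrite("pics/p4.png",np.hstack([a,b])[:,:,::-1])
E
```

```text
(no output)
```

View pics/p4.png

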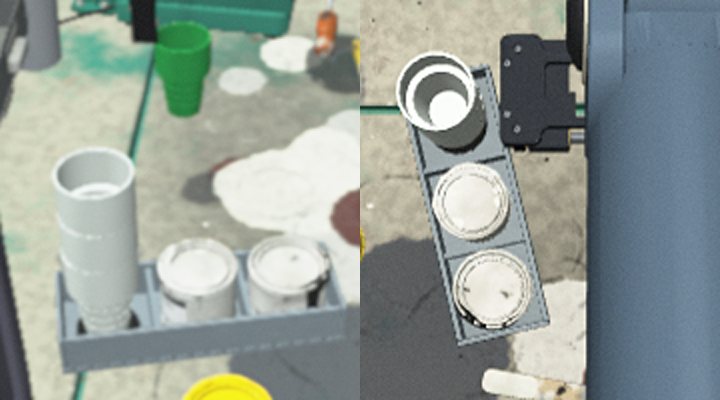

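The side view shows one straight stack of three cups on the pad, about (95,240), with even seams. Both tins stand in their bays, and the gripper is clear. I'll hand it in.

```bash
python3 -c "
from station import *
print(close_job())"
```

```text
the job is handed in; nothing more can be done
None
```

The job is handed in at about 25 s: the three white cups stand fully nested in one straight, upright stack on the pad, no cup was knocked over, and both tins are still in their bays.

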